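Charge the oldest pack from the back of the hook

ROBOT

A 6-joint arm with a two-finger parallel gripper is mounted at the origin on the work surface. World frame = base frame: x ahead of the robot, y to its left, z up, the work surface at z = 0. Lengths are in m, angles in rad, forces in N, time in s.
With the tool pointing down it reaches from about 0.275 to 0.825 m from the base axis. Payload 5.2 kg.
Tool frame: the origin (TCP) lies between the finger pads; the fingertips stand 19 mm ahead of it and the grasp point (between the pads) is the TCP; z points along the fingers, y is the direction in which the jaws open and shut (so a half turn about z gives the same grasp; the last joint's range is limited). The gripper opens to 93 mm and grips with 3 to 60 N. Pads are 15 mm wide; open, the fingers measure 128 mm over their backs; the gripper's body (75 mm by 188 mm) begins 65 mm behind the grasp point.
Start: joints at [-1.524, 0.259, 1.535, -0, 1.348, -0.203], TCP at [0.136, -0.533, 0.238] pointing down, gripper open.
Joint ranges: [-3.14, 3.14], [-0.91, 2.08], [0.19, 2.58], [-1.22, 4.36], [0.22, 2.71], [-3.12, 3.12]. Speed limits (rad/s): [2.57, 2.57, 3.14, 3.14, 3.14, 3.14].

INTERFACE

Orientations are given as a unit quaternion [x, y, z, w].
In Python, from cell import bot gives the robot as it stands.
- The arm moves only by the shell command python3 -m creep 'ROWS'. ROWS is JSON, a list that holds one entry, the list of rows, each a list of 5 numbers: the closure, from -1 (fully open) to 1 (shut), so that 0 is half open, then the shift along the tool's x, y, z in m, then the turn about the tool's z in degrees. In form: [[[fingers, x, y, z, twist], ...]]. A call has 1 to 20 rows; each row shifts and turns the pose as measured when the row begins, along the tool's axes as they then stand; what a row does not reach is not made up. A row lasts 1/12 s, in which the tool goes at most 41.7 mm and 7.16 degrees, less where a joint would pass 70% of its speed; a pose out of reach is approached as far as the arm can. A call is refused whole if a number of a shift passes 0.0417 or a number of a turn 7.16, either way. A call with a gripper value outside its range is refused whole. The fingers move at their own pace and stop on an object; the grip force is fixed at half the most. Time passes only in rows, so rows that do not move let the fingers close. It gives the time, the measured TCP pose, the force and the opening at its end, in the units of the state.
- bot.get_obs(): the state, without advancing time (a new reading comes with each control period).
- bot.grab_frame(name): name is "scene" or "side" or "wrist"; returns the picture (420x560x3 uint8, red, green, blue); there is no depth.
- bot.camera_params(name): a dict with "fx", "fy", "cx", "cy" (pixels), "k1" (the pictures are not rectified: a ray, as slopes to the right and down, at radius r is drawn at 1 + k1 r^2 times it, then the intrinsics apply), "xyz" and "rotation" of the camera in the world; the wrist camera has in their place "T_tool_cam" (4x4, takes a point from camera to tool coordinates, whose origin is the TCP and whose axes are the flange's). Camera axes: x right, y up, looking along -z (the intrinsics and any distortion apply to the point x, -y, -z); pixel columns grow to the right and rows downward; lengths in m; the calibration is good to about 2 mm. A picture is of the moment at which its call begins: read the wrist's pose just before it. camera_params takes no time and is no camera call.
- bot.sign_off(): hands the job in, once; it reports no verdict.
Trained networks look in the newest picture that a camera, given by its name, has taken for a name from the list of things; names that differ only in an ending like _2 or _b are one class to them, and where a whole thing is asked for, a point or a joint stands for the part that bears it (a point fixed in the world has none). Each returns a list of dicts, best first, with "p" (0 to 1); they miss things now and then, are a little off and sometimes report something else, mostly with a low value. They report only what shows in the picture. A call takes as long as a camera call. They do not tell look-alikes from the thing itself.
- bot.boxes_of(camera, thing): "pixel" ([column, row] in pixels, amid what is visible of it).
- bot.regions_of(camera, thing): "pixels" (420x560 bool, what is visible of it) and "pixel" ([column, row] in pixels, amid what is visible of it).
The state is a dict: "time": time; "joint_pos": joint angles; "joint_vel": joint speeds; "tau": joint torques, N m; "ee_pos": TCP position; "tcp_rot": TCP orientation; "ft_force": force on the tool from outside, world axes, zero at the start; "wrist_torque": the same for the moment, N m; "gripper_width": opening from 0.0 (shut) to 1.0 (fully open).
Only numpy, scipy, OpenCV 4.12 (cv2) and the standard library are available. Lean on these libraries where they do the work, as an engineer would, in place of code of your own. Each camera call takes 0.05 s, during which the arm holds its last target. There are 200 camera calls.

TASK

The oldest battery pack hangs at the back of the full hook: move the two packs in front of it over to the spare hook and leave them hanging there, then unhook the rear pack and stand it upright, contacts down, in the charger's bay. Press it down until its stiff contact block bottoms out and bear on it firmly (about 20 N) for a moment so that it is fully home, but do not force it (more than 28 N breaks the contacts). Do not strain the hooks and leave the other things on the bench alone.

Things in the scene. Friction and masses are not known exactly. Their poses are not given: they have to be found in the camera images.
- pack_front_eye (a point): Front battery pack (nearest robot) on the full hook; centre of its eye. z up, x along the hook arm, y across. Three packs alike, 0.17-0.29 kg: black block 26 (x) x 44 (y) x 56 mm high; on it, mid-way, an upright metal hanger plate 8 (x) x 40 (y) x 50 mm high with an eye 24 wide, 28 high. Eye centre: 84 mm above the pack's underside, 28 above the block's top, 22 below the plate's top.
- pack_mid_eye (a point): Middle pack: same shape, same point (centre of the eye) and axes. A pack is easily gripped from above by its plate's two side edges (40 mm apart along y) at the eye's height, fingers straddling the hook arm. Hanging, the eye's centre is 14 mm below the top of the arm. Packs hang about 34 mm apart.
- pack_rear_eye (a point): Rear pack (nearest the post; the oldest, to be charged): same shape, same point (centre of the eye) and axes.
- hook_full_root (a point): Fixed steel stand with the three packs, left or right of two alike. Point: top line of the round arm (8 mm thick) at the post's front face, 180 mm above the bench. Arm runs level along this frame's -x for 130 mm; its end (farthest 136 mm) turns up 8 mm, so raise a pack 10 to 17 mm (best 13) to pass it. Post 30 mm wide, 12 mm higher than the arm. Foot plate 12 mm thick. Strain limit 60 N.
- hook_spare_root (a point): The other stand, empty at first: same shape, point, axes and limit. Has room for both front packs: eye centres 8 to 128 mm along -x from this point, blocks 26 mm thick.
- charger: Fixed grey battery charger, a box 150 (x) x 100 (y) x 80 mm high; origin: centre of its underside. Inside its bay a brass contact block meets the pack's underside 12 to 34 mm below the mouth, slides down stiffly under about 5 N for 10 mm, stays where left, then stops hard. This depth (22 to 44 mm) differs each time and is not measured: feel for the force rising well above sliding force.
- charger_bay (a point): Centre of the bay's mouth, in the plane of the charger's top; z up. The bay is an upright well 32 mm (x) by 50 mm (y), 30 mm towards the charger's -x from its middle, with a flared collar 10 mm high that guides it in; pack width (y) along this y, either way round. Fully home: pack bears on the stopped block with 14 N or more for 0.2 s (aim at 20 N; never over 28 N).
- cell_1: Bystander: loose round cell, 18 mm by 65 mm, lying; leave it.
- cell_2: Bystander: another such cell; leave it.
- marker: Bystander: marker pen 130 mm long, lying; leave it.
- driver: Bystander: screwdriver 170 mm long, lying; leave it.
- cell_holder: Bystander: two-cell holder 75 x 42 x 27 mm; leave it.
- meter: Bystander: yellow multimeter 130 x 75 x 40 mm, lying; leave it.
- screw_jar: Bystander: jar 54 mm across, 60 mm high; leave it.
Not all that is in view belongs to the job. Leave any pink look-alike of the part that bears hook_full_root alone.

How it is judged:
By the outcome, as a careful person would: the job done as asked, in the order asked, and still so for the second after the job is handed in, with the robot touching nothing.
It also fails if it takes over 72 s, if anything falls off the work surface, if the arm or the gripper's body presses on something with over 40 N, if the wrist force passes 120 N, or if a joint passes its speed limit or range.

## Working session

There is one attempt and no reset: what is moved stays moved. The work goes in short steps, Python scripts to look and compute and a shell command to move; the robot and the scene stay as the last step left them, time stands still between calls to the robot, and variables do not carry over. Pictures are saved under pics/ and viewed, about 8 in all and at most 12, crops included, and the job is handed in when it is done.

```bash
ls; mkdir -p pics
cat > h.py <<'E'
import numpy as np,cv2
from cell import bot
from scipy.spatial.transform import Rotation as R
def cam(n,obs=None):
    p=bot.camera_params(n)
    if 'T_tool_cam' in p:
        T=np.eye(4);T[:3,:3]=R.from_quat(obs['tcp_rot']).as_matrix();T[:3,3]=obs['ee_pos'];T=T@np.array(p['T_tool_cam'])
    else:
        T=np.eye(4);r=np.array(p['rotation']);T[:3,:3]=r if r.shape==(3,3) else R.from_quat(r).as_matrix();T[:3,3]=p['xyz']
    return p,T
def ray(c,px):
    p,T=c
    d=np.array([(px[0]-p['cx'])/p['fx'],(px[1]-p['cy'])/p['fy']]);u=d.copy()
    for _ in range(20):u=d/(1+p['k1']*(u@u))
    v=T[:3,:3]@np.array([u[0],-u[1],-1.]);return T[:3,3],v/np.linalg.norm(v)
def proj(c,X):
    p,T=c;q=T[:3,:3].T@(np.array(X)-T[:3,3]);u=np.array([q[0],-q[1]])/-q[2];u=u*(1+p['k1']*(u@u))
    return np.array([u[0]*p['fx']+p['cx'],u[1]*p['fy']+p['cy']])
def tri(rs):
    A=np.zeros((3,3));b=np.zeros(3)
    for o,v in rs:
        P=np.eye(3)-np.outer(v,v);A+=P;b+=P@o
    X=np.linalg.solve(A,b);return X,[float(np.linalg.norm((np.eye(3)-np.outer(v,v))@(X-o))) for o,v in rs]
def atz(r,z):
    o,v=r;return o+v*(z-o[2])/v[2]
def snap(n,f):
    obs=bot.get_obs();im=bot.grab_frame(n);cv2.imwrite('pics/'+f,im[:,:,::-1]);return obs,im
E
cat > a.py <<'E'
from h import *
np.set_printoptions(precision=4,suppress=True)
o=bot.get_obs();print(o)
ims=[]
for n in ['scene','side','wrist']:
    ob,im=snap(n,n+'0.png');c=cam(n,ob);print(n,c[0],c[1][:3,3])
    for t in ['pack_front_eye','pack_mid_eye','pack_rear_eye','hook_full_root','hook_spare_root','charger','charger_bay']:
        print(n,t,[(np.round(d['pixel']),round(d['p'],2)) for d in bot.boxes_of(n,t)])
    ims.append(im)
E
python3 a.py
```

```text
pics
{'time': 0.0, 'joint_pos': array([-1.5238,  0.2593,  1.5361,  0.    ,  1.348 , -0.2028]), 'joint_vel': array([ 0.0009,  0.0009, -0.0009, -0.0006, -0.0001, -0.0001]), 'tau': array([  0.    , -43.7305, -28.4002,   0.0719,   0.0412,  -0.0001]), 'ee_pos': array([ 0.136 , -0.5324,  0.2368]), 'tcp_rot': array([ 0.9922,  0.1246,  0.0001, -0.0009]), 'ft_force': array([-0.5491, -0.6404, -0.3774]), 'wrist_torque': array([0.0204, 0.034 , 0.0149]), 'gripper_width': 0.9978660295627556}
scene {'fx': 410.4651443772545, 'fy': 410.4651443772545, 'cx': 282.35736547031036, 'cy': 208.7476099172557, 'k1': 0.019475331972264438, 'xyz': array([ 0.9914, -0.0667,  0.9492]), 'rotation': array([0.2205, 0.1654, 0.5792, 0.7671])} [ 0.9914 -0.0667  0.9492]
scene pack_front_eye [(array([250., 242.]), 0.71)]
scene pack_mid_eye []
scene pack_rear_eye [(array([252., 275.]), 0.58), (array([259., 300.]), 0.31)]
scene hook_full_root [(array([258., 299.]), 0.95), (array([324., 139.]), 0.72), (array([127., 183.]), 0.62)]
scene hook_spare_root [(array([347., 270.]), 0.88), (array([160., 256.]), 0.47)]
scene charger [(a
[... 681 characters left out ...]
.]), 0.71), (array([208., 230.]), 0.52), (array([228., 202.]), 0.32)]
side charger [(array([289., 187.]), 0.94)]
side charger_bay [(array([283., 186.]), 0.74)]
wrist {'fx': 311.7670259179713, 'fy': 311.7670259179713, 'cx': 283.08044384997925, 'cy': 209.71184894287154, 'k1': -0.053166657012353145, 'T_tool_cam': array([[ 0.0005,  0.971 ,  0.2391,  0.0659],
       [ 1.    , -0.0008,  0.0011,  0.0013],
       [ 0.0012,  0.2391, -0.971 , -0.1465],
       [ 0.    ,  0.    ,  0.    ,  1.    ]])} [ 0.2002 -0.5179  0.3841]
wrist pack_front_eye []
wrist pack_mid_eye []
wrist pack_rear_eye []
wrist hook_full_root [(array([87., 52.]), 0.82)]
wrist hook_spare_root []
wrist charger []
wrist charger_bay []
```

View pics/scene0.png

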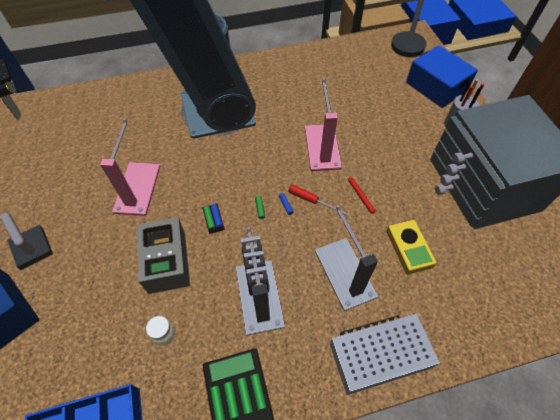

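View pics/side0.png

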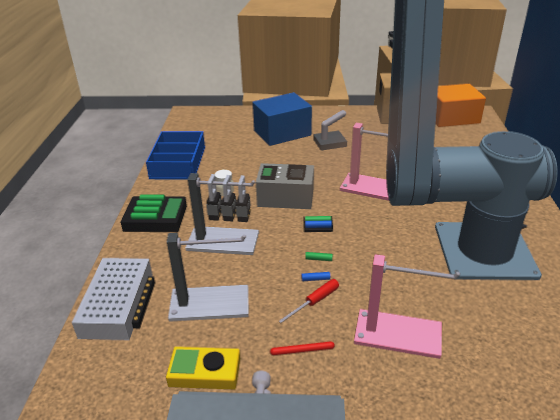

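The scene picture shows the full hook with three packs at (255,265), its post at (260,298), the spare hook's post at (365,275), and the charger at (163,255). In the side picture the full post's top is at (195,180), the spare post's top at (177,240), and the charger at (287,187). The pink stands are decoys. I'll enlarge these next.

Run:
```python
import cv2,numpy as np
a=cv2.imread('pics/scene0.png');b=cv2.imread('pics/side0.png')
A=cv2.resize(a[195:345,130:390],None,fx=3,fy=3,interpolation=cv2.INTER_CUBIC)
for i in range(130,390,20):cv2.putText(A,str(i),((i-130)*3,8),0,.3,(0,0,255));cv2.line(A,((i-130)*3,10),((i-130)*3,16),(0,0,255))
for i in range(200,345,20):cv2.putText(A,str(i),(0,(i-195)*3),0,.3,(0,0,255))
cv2.imwrite('pics/c1.png',A)
B=cv2.resize(b[155:325,160:330],None,fx=3.5,fy=3.5,interpolation=cv2.INTER_CUBIC)
for i in range(160,330,20):cv2.putText(B,str(i),(int((i-160)*3.5),8),0,.3,(0,0,255));cv2.line(B,(int((i-160)*3.5),10),(int((i-160)*3.5),16),(0,0,255))
for i in range(160,325,20):cv2.putText(B,str(i),(0,int((i-155)*3.5)),0,.3,(0,0,255))
cv2.imwrite('pics/c2.png',B)
```

```text
(no output)
```

View pics/c1.png

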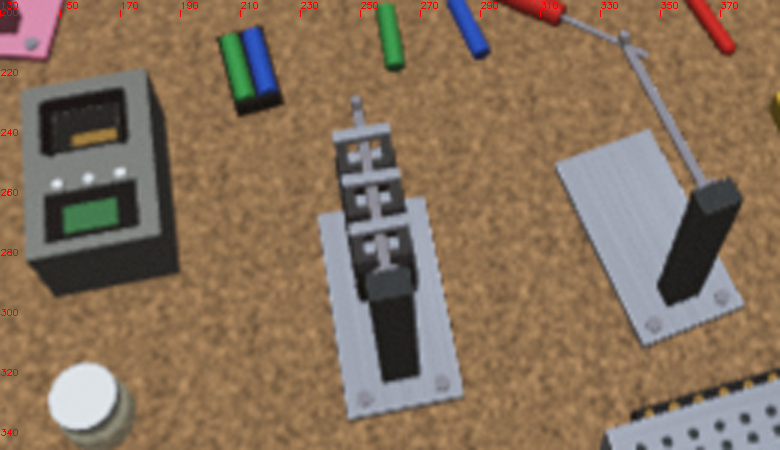

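View pics/c2.png

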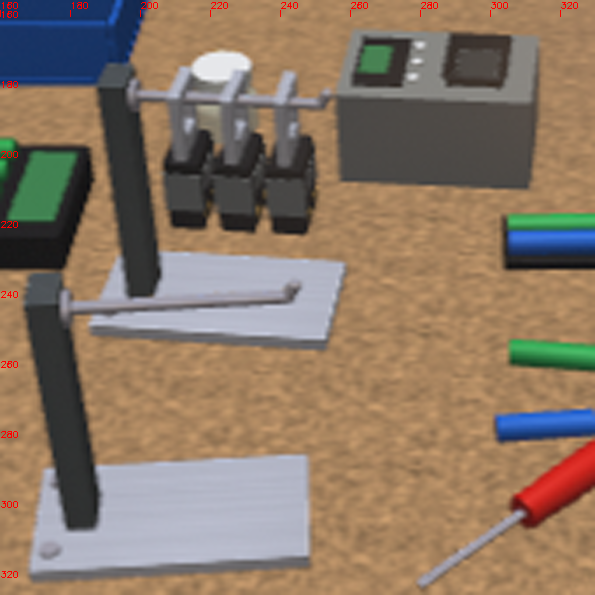

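```bash
cat > b.py <<'E'
from h import *
np.set_printoptions(precision=4,suppress=True)
S=cam('scene');D=cam('side')
P={'ftip':((249,228.3),(252.9,182.4)),'fposttop':((260.3,289.3),(193.1,175.6)),
'stip':((338.3,207),(243.7,236.1)),'sroot':((364.3,256.7),(179.4,242.1)),'sposttop':((369.3,260),(172.6,235)),
'Pf':((250.7,239),(242.3,175.9)),'Pm':((253.7,254.3),(228,175.6)),'Pr':((256.7,270),(212.3,175)),
'bay':((158.3,235.3),(296.3,172.1))}
for k,(a,b) in P.items(): print(k,*tri([ray(S,a),ray(D,b)]))
print('charger corners', [atz(ray(S,(130+u/3,195+v/3)),.08)[:2] for u,v in [(22,92),(147,70),(165,235),(28,262)]])
print('charger corners side', [atz(ray(D,(160+u/3.5,155+v/3.5)),.08)[:2] for u,v in [(357,30),(540,40),(530,100),(338,95)]])
print('full foot', [atz(ray(S,(130+u/3,195+v/3)),.012)[:2] for u,v in [(425,197),(463,395),(348,418),(318,213)]])
print('spare foot', [atz(ray(S,(130+u/3,195+v/3)),.012)[:2] for u,v in [(555,165),(650,128),(742,305),(642,345)]])
E
python3 b.py
```

```text
ftip [ 0.5573 -0.0165  0.1818] [0.0011101352840733989, 0.0011101352840734453]
fposttop [ 0.6991 -0.0283  0.1917] [0.002774528625873713, 0.0027745286258735497]
stip [0.5589 0.1853 0.1832] [0.001796558444128467, 0.0017965584441284905]
sroot [0.6859 0.1976 0.177 ] [0.0004458592773656127, 0.0004458592773656414]
sposttop [0.6996 0.1978 0.1938] [0.003000116128602003, 0.00300011612860173]
Pf [ 0.5852 -0.0213  0.1936] [0.00539086093115467, 0.005390860931154448]
Pm [ 0.6196 -0.024   0.1923] [0.006219126194609657, 0.006219126194609697]
Pr [ 0.6559 -0.0263  0.193 ] [0.005454721463082264, 0.005454721463082359]
bay [ 0.462  -0.2222  0.0845] [0.001019117874165271, 0.0010191178741652243]
charger corners [array([ 0.4198, -0.2682]), array([ 0.4267, -0.1682]), array([ 0.5753, -0.1762]), array([ 0.5687, -0.2775])]
charger corners side [array([ 0.5587, -0.2764]), array([ 0.4121, -0.2614]), array([ 0.4203, -0.173 ]), array([ 0.5662, -0.179 ])]
full foot [array([0.5682, 0.0279]), array([0.7346, 0.0129]), array([ 0.7275, -0.0751]), array([ 0.5579, -0.0607])]
spare foot [array([0.5697, 0.1412]), array([0.5584, 0.2309]), array([0.7266, 0.2447]), array([0.7354, 0.1573])]
```

Triangulated heights agree with the text (arm ends at .182/.183, post tops at .192/.194, plate tops at .192). Full hook yaw is about -4.9°, spare about +5.1°, charger about -3.4°. Next I move over the front pack.

```bash
python3 -m creep '[[[-1,0,0,-0.02,6.4],[-1,0,0,-0.02,6.4],[-1,0,0,-0.02,6.4],[-1,0.024,-0.034,0,0],[-1,0.024,-0.034,0,0],[-1,0.024,-0.034,0,0],[-1,0.024,-0.034,0,0],[-1,0.024,-0.034,0,0],[-1,0.024,-0.034,0,0],[-1,0.024,-0.034,0,0],[-1,0.024,-0.034,0,0],[-1,0.024,-0.034,0,0],[-1,0.024,-0.034,0,0],[-1,0.024,-0.034,0,0],[-1,0.024,-0.034,0,0],[-1,0.024,-0.034,0,0],[-1,0.024,-0.034,0,0]]]'
cat > s.py <<'E'
# usage: s.py targetx y z yawdeg -> remaining shift in tool axes
from h import *;import sys
def st(): 
    o=bot.get_obs();r=R.from_quat(o['tcp_rot']);M=r.as_matrix();yaw=np.degrees(np.arctan2(M[1,0],M[0,0]));return o,M,yaw
if __name__=='__main__':
    o,M,yaw=st();t=[float(v) for v in sys.argv[1:]]
    print('t',round(o['time'],2),'pos',o['ee_pos'].round(4),'yaw',yaw.round(2),'tilt',np.degrees(np.arccos(-M[2,2])).round(2),'F',o['ft_force'].round(1),'w',round(o['gripper_width'],3))
    if t:
        a=np.radians(t[3]);d=np.array(t[:3])-o['ee_pos']
        print('shift(now axes)',(M.T@d).round(4),'after twist',np.round([d[0]*np.cos(a)+d[1]*np.sin(a),d[0]*np.sin(a)-d[1]*np.cos(a),-d[2]],4),'twist',round(yaw-t[3],2))
E
python3 s.py 0.57 -0.02 0.297 -4.9
```

```text
time: 2.62
ee_pos: [0.5186, -0.0966, 0.301]
tcp_rot: [0.998, -0.059, 0.003, 0.003]
ft_force: [0.5, -0.3, 0.0]
gripper_width: 0.998
t 2.62 pos [ 0.5186 -0.0966  0.301 ] yaw -6.79 tilt 0.42 F [ 0.5 -0.3  0. ] w 0.998
shift(now axes) [ 0.0419 -0.0822  0.0038] after twist [ 0.0446 -0.0807  0.004 ] twist -1.89
```

```bash
python3 -m creep '[[[-1,0.015,-0.03,0,-1.5],[-1,0.015,-0.03,0,0],[-1,0.01,-0.015,0,0],[-1,0,0,0,0]]]'
cat > w.py <<'E'
from h import *;import sys
o,im=snap('wrist',sys.argv[1])
print(o['ee_pos'])
E
python3 s.py 0.57 -0.02 0.297 -4.9; python3 w.py w1.png
```

```text
time: 2.95
ee_pos: [0.5718, -0.0151, 0.3001]
tcp_rot: [0.999, -0.041, 0.003, 0.001]
ft_force: [-0.3, -0.0, -0.4]
gripper_width: 0.996
t 2.95 pos [ 0.5718 -0.0151  0.3001] yaw -4.76 tilt 0.43 F [-0.3 -0.  -0.4] w 0.996
shift(now axes) [-0.0014  0.0051  0.0031] after twist [-0.0014  0.0051  0.0031] twist 0.14
[ 0.57179868 -0.0150529   0.30014468]
```

View pics/w1.png

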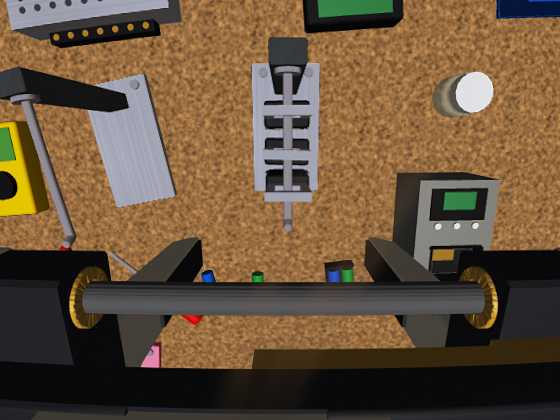

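The wrist picture shows the full hook upright: plates at rows ~196, 157 and 108, column 288. The arm end is at (288,228) and the root at (287,72). The spare arm runs from (25,98) to (68,240), and the charger bay is partly in view.

Run:
```python
from h import *
np.set_printoptions(precision=4,suppress=True)
o=bot.get_obs();C=cam('wrist',o)
for k,p,z in [('tip',(288,226),.186),('Pf',(288,196.5),.188),('Pm',(287.5,156.5),.188),('Pr',(287,107.5),.188),('root',(287.5,72),.18),('postfront',(288,65),.192),('sroot',(25,98),.18),('stip',(68,240),.186),('baycentre?',(458,260),.08)]:
    print(k,atz(ray(C,p),z))
S=cam('scene')
print('scene check', proj(S,[.585,-.02,.188]))
im=cv2.imread('pics/w1.png');cv2.imwrite('pics/w1c.png',cv2.resize(im[40:240,230:345],None,fx=3,fy=3,interpolation=cv2.INTER_CUBIC))
```

```text
tip [ 0.5587 -0.0207  0.186 ]
Pf [ 0.5852 -0.0227  0.188 ]
Pm [ 0.6186 -0.025   0.188 ]
Pr [ 0.6572 -0.0277  0.188 ]
root [ 0.6853 -0.0305  0.18  ]
postfront [ 0.6881 -0.0309  0.192 ]
sroot [0.6873 0.1922 0.18  ]
stip [0.5617 0.1788 0.186 ]
baycentre? [ 0.4632 -0.2344  0.08  ]
scene check [249.9439 237.9285]
```

View pics/w1c.png

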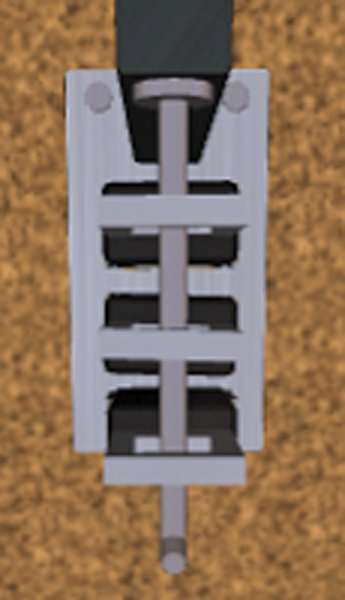

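```bash
python3 s.py 0.585 -0.022 0.21 -4.6; python3 -m creep '[[[-1,0.0075,0.004,0.03,0],[-1,0.006,0.003,0.03,0],[-1,0,0,0.03,0],[-1,0,0,0,0]]]'; python3 s.py 0.585 -0.022 0.168 -4.6
```

```text
t 3.0 pos [ 0.5709 -0.0161  0.3001] yaw -4.78 tilt 0.4 F [0.4 0.2 0.1] w 0.997
shift(now axes) [0.014  0.0044 0.0902] after twist [0.0145 0.0047 0.0901] twist -0.18
time: 3.33
ee_pos: [0.5846, -0.0282, 0.2106]
tcp_rot: [0.999, -0.041, 0.006, 0.004]
ft_force: [-0.9, -0.1, -1.1]
gripper_width: 0.997
t 3.33 pos [ 0.5846 -0.0282  0.2106] yaw -4.75 tilt 0.79 F [-0.9 -0.1 -1.1] w 0.997
shift(now axes) [-0.0006 -0.0065  0.0426] after twist [-0.0001 -0.0062  0.0426] twist -0.15
```

```bash
python3 -m creep '[[[-1,0,-0.005,0.014,0],[-1,0,0,0.014,0],[-1,0,0,0.014,0],[-1,0,0,0,0]]]'; python3 s.py 0.585 -0.022 0.168 -4.6
```

```text
time: 3.67
ee_pos: [0.5839, -0.029, 0.1713]
tcp_rot: [0.999, -0.044, 0.006, 0.005]
ft_force: [-1.2, -0.2, -0.1]
gripper_width: 1.0
t 3.67 pos [ 0.5839 -0.029   0.1713] yaw -5.06 tilt 0.87 F [-1.2 -0.2 -0.1] w 1.0
shift(now axes) [ 0.0005 -0.0071  0.0032] after twist [ 0.0006 -0.007   0.0033] twist -0.46
```

```bash
python3 -m creep '[[[-1,0,-0.007,0.003,-0.4],[-1,0,0,0,0],[-1,0,0,0,0]]]'
python3 - <<'E'
from s import *
o,M,y=st();print(M.round(4),o['joint_vel'].round(4))
E
python3 s.py 0.585 -0.022 0.168 -4.6
```

```text
time: 3.92
ee_pos: [0.5853, -0.024, 0.1725]
tcp_rot: [0.999, -0.042, 0.008, 0.005]
ft_force: [0.3, 0.7, 0.2]
gripper_width: 1.001
[[ 0.9964 -0.0836  0.0156]
 [-0.0835 -0.9964 -0.0113]
 [ 0.0165  0.01   -0.9998]] [ 0.0035 -0.0143 -0.0077  0.0073  0.0154 -0.0004]
t 3.92 pos [ 0.5853 -0.024   0.1725] yaw -4.79 tilt 1.1 F [0.3 0.7 0.2] w 1.001
shift(now axes) [-0.0006 -0.002   0.0044] after twist [-0.0005 -0.002   0.0045] twist -0.19
```

```bash
python3 -m creep '[[[-1,0,-0.002,0.005,0],[1,0,0,0,0],[1,0,0,0,0],[1,0,0,0,0],[1,0,0,0,0],[1,0,0,0,0],[1,0,0,0,0]]]'; python3 s.py 0.585 -0.022 0.168 -4.6
```

```text
time: 4.5
ee_pos: [0.5873, -0.0221, 0.171]
tcp_rot: [0.999, -0.041, 0.011, 0.006]
ft_force: [-0.6, 0.5, 0.3]
gripper_width: 0.621
t 4.5 pos [ 0.5873 -0.0221  0.171 ] yaw -4.74 tilt 1.44 F [-0.6  0.5  0.3] w 0.621
shift(now axes) [-0.0024  0.0001  0.0029] after twist [-0.0023  0.0001  0.003 ] twist -0.14
```

```bash
python3 -m creep '[[[1,-0.001,0,0.003,0],[1,0,0,0,0],[1,0,0,0,0]]]'
python3 - <<'E'
from s import *
o,M,y=st();print(M[:,2].round(4),o['joint_vel'].round(4),o['joint_pos'].round(4))
E
python3 s.py 0.585 -0.022 0.168 -4.6
```

```text
time: 4.75
ee_pos: [0.5864, -0.022, 0.1677]
tcp_rot: [0.999, -0.041, 0.011, 0.006]
ft_force: [0.5, 0.5, 3.5]
gripper_width: 0.429
[ 0.0217 -0.0128 -0.9997] [-0.0017 -0.0003  0.0038 -0.0022 -0.0058 -0.0009] [-0.2228  0.3646  1.5641 -0.0083  1.189   1.4338]
t 4.75 pos [ 0.5864 -0.022   0.1677] yaw -4.74 tilt 1.44 F [0.5 0.5 3.5] w 0.429
shift(now axes) [-0.0013  0.0001 -0.0004] after twist [-0.0013  0.0001 -0.0003] twist -0.14
```

```bash
python3 -m creep '[[[1,0,0,-0.007,0],[1,0,0,-0.006,0],[1,0,0,0,0]]]'; python3 s.py 0.585 -0.022 0.181 -4.6
```

```text
time: 5.0
ee_pos: [0.585, -0.0217, 0.1804]
tcp_rot: [0.999, -0.041, 0.009, 0.006]
ft_force: [0.4, 0.5, -2.8]
gripper_width: 0.427
t 5.0 pos [ 0.585  -0.0217  0.1804] yaw -4.74 tilt 1.26 F [ 0.4  0.5 -2.8] w 0.427
shift(now axes) [ 0.      0.0003 -0.0006] after twist [-0.      0.0003 -0.0006] twist -0.14
```

```bash
python3 -m creep '[[[1,-0.015,0,-0.0003,0],[1,-0.02,0,-0.0003,0],[1,-0.02,0,-0.0003,0],[1,-0.02,0,-0.0003,0],[1,0,0,0,0]]]'; python3 s.py 0.54 0.175 0.184 5.1
```

```text
time: 5.42
ee_pos: [0.5082, -0.0154, 0.1801]
tcp_rot: [0.999, -0.041, 0.01, 0.006]
ft_force: [-0.5, -0.1, -3.8]
gripper_width: 0.43
t 5.42 pos [ 0.5082 -0.0154  0.1801] yaw -4.74 tilt 1.28 F [-0.5 -0.1 -3.8] w 0.43
shift(now axes) [ 0.0161 -0.1924 -0.0056] after twist [ 0.0486 -0.1869 -0.0039] twist -9.84
```

```bash
python3 -m creep '[[[1,-0.002,-0.025,-0.001,-3.4],[1,-0.002,-0.038,-0.001,-3.4],[1,0,-0.04,0,-3.3],[1,0,-0.04,0,0],[1,0,-0.035,0,0],[1,0,-0.014,0,0],[1,0,0,0,0]]]'; python3 s.py 0.505 0.177 0.181 5.3; python3 w.py w2.png
```

```text
time: 6.0
ee_pos: [0.4996, 0.182, 0.1816]
tcp_rot: [0.999, 0.047, 0.013, 0.007]
ft_force: [0.1, -0.7, -2.4]
gripper_width: 0.428
t 6.0 pos [0.4996 0.182  0.1816] yaw 5.42 tilt 1.65 F [ 0.1 -0.7 -2.4] w 0.428
shift(now axes) [0.0049 0.0055 0.0008] after twist [0.0049 0.0055 0.0006] twist 0.12
[0.49963334 0.18198655 0.18162342]
```

View pics/w2.png

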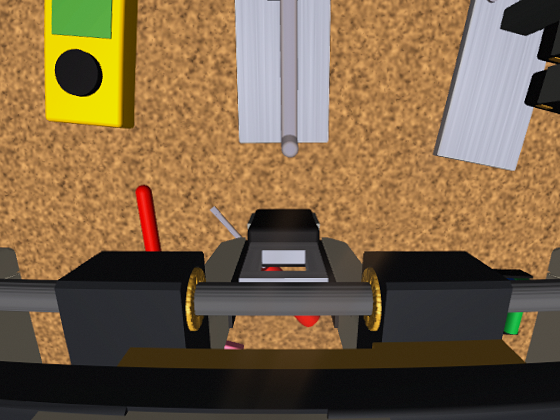

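The arm of the spare hook is vertical in the picture at column 289, with its tip at (290,147). The held plate's window is centred on column 284, so the packs' direction and the arm agree. The lateral offset is still to be computed.

Run:
```python
from h import *
o=bot.get_obs();C=cam('wrist',o);T=np.eye(4);T[:3,:3]=R.from_quat(o['tcp_rot']).as_matrix();T[:3,3]=o['ee_pos']
for k,p,z in [('tip',(290,144),.186),('arm top row0',(289,0),.18),('arm',(289,100),.18)]:
    X=atz(ray(C,p),z);print(k,X.round(4),'tool',(np.linalg.inv(T)@np.r_[X,1])[:3].round(4))
# plate top edge at tool z=-.022: column -> tool y
print(proj(C,(T@np.r_[0.004,0,-.021,1])[:3]),proj(C,(T@np.r_[0.004,0.01,-.021,1])[:3]))
```

```text
tip [0.5611 0.1826 0.186 ] tool [ 0.0613  0.0042 -0.0028]
arm top row0 [0.6231 0.1889 0.18  ] tool [0.1234 0.0036 0.0047]
arm [0.5808 0.1848 0.18  ] tool [0.081  0.0038 0.0037]
[280.55785097 278.62926283] [303.30749765 278.63666926]
```

```bash
python3 -m creep '[[[1,0.01,0.003,0.001,0],[1,0.02,0,0.0005,0],[1,0.02,0,0.0005,0],[1,0.02,0,0.0005,0],[1,0.01,0,0,0]]]'; python3 s.py 0.65 0.189 0.181 5.3
```

```text
time: 6.47
ee_pos: [0.5849, 0.1794, 0.1813]
tcp_rot: [0.999, 0.046, 0.013, 0.009]
ft_force: [0.6, 0.6, -2.8]
gripper_width: 0.427
t 6.47 pos [0.5849 0.1794 0.1813] yaw 5.28 tilt 1.78 F [ 0.6  0.6 -2.8] w 0.427
shift(now axes) [ 0.0657 -0.0036  0.0019] after twist [ 0.0657 -0.0035  0.0003] twist -0.02
```

```bash
python3 -m creep '[[[1,0,-0.006,0,0],[1,0.015,-0.001,0.0003,0],[1,0.02,-0.001,0.0005,0],[1,0,0,0,0]]]'; python3 s.py 0.65 0.192 0.181 5.3
```

```text
time: 6.8
ee_pos: [0.6248, 0.1839, 0.1799]
tcp_rot: [0.999, 0.041, 0.013, 0.01]
ft_force: [1.0, -0.2, -1.6]
gripper_width: 0.43
t 6.8 pos [0.6248 0.1839 0.1799] yaw 4.76 tilt 1.83 F [ 1.  -0.2 -1.6] w 0.43
shift(now axes) [ 0.0258 -0.006  -0.0006] after twist [ 0.0259 -0.0057 -0.0011] twist -0.54
```

```bash
python3 -m creep '[[[1,0,-0.007,0,-0.6],[1,0.015,-0.002,0,0],[1,0.01,0,0,0],[1,0,0,0,0]]]'; python3 s.py 0.65 0.192 0.181 5.3
```

```text
time: 7.13
ee_pos: [0.6478, 0.1929, 0.1789]
tcp_rot: [0.999, 0.045, 0.011, 0.01]
ft_force: [-0.2, 0.3, -2.4]
gripper_width: 0.427
t 7.13 pos [0.6478 0.1929 0.1789] yaw 5.23 tilt 1.66 F [-0.2  0.3 -2.4] w 0.427
shift(now axes) [ 0.0022  0.0012 -0.002 ] after twist [ 0.0021  0.0011 -0.0021] twist -0.07
```

```bash
python3 -m creep '[[[1,0.002,0.001,0.006,0],[1,0,0,0.005,0],[1,0,0,0.001,0]]]'; python3 s.py
```

```text
time: 7.38
ee_pos: [0.6493, 0.1917, 0.1675]
tcp_rot: [0.999, 0.046, 0.011, 0.01]
ft_force: [0.0, 1.5, 7.1]
gripper_width: 0.426
t 7.38 pos [0.6493 0.1917 0.1675] yaw 5.24 tilt 1.73 F [0.  1.5 7.1] w 0.426
```

```bash
python3 -m creep '[[[-1,0,0,-0.001,0],[-1,0,0,0,0],[-1,0,0,0,0],[-1,0,0,0,0],[-1,0,0,-0.02,0],[-1,0,0,-0.035,0],[-1,0,0,-0.03,0],[-1,0,0,0,0]]]'; python3 s.py 0.585 -0.019 0.24 -4.6
python3 - <<'E'
from h import *
o,im=snap('side','side1.png')
cv2.imwrite('pics/side1c.png',cv2.resize(im[150:330,150:350,::-1],None,fx=2.5,fy=2.5))
E
```

```text
time: 8.05
ee_pos: [0.6428, 0.193, 0.254]
tcp_rot: [0.999, 0.046, 0.007, 0.01]
ft_force: [0.8, 1.0, 1.6]
gripper_width: 0.95
t 8.05 pos [0.6428 0.193  0.254 ] yaw 5.26 tilt 1.45 F [0.8 1.  1.6] w 0.95
shift(now axes) [-0.0772  0.2055  0.0173] after twist [-0.0406  0.216   0.014 ] twist 9.86
```

View pics/side1c.png

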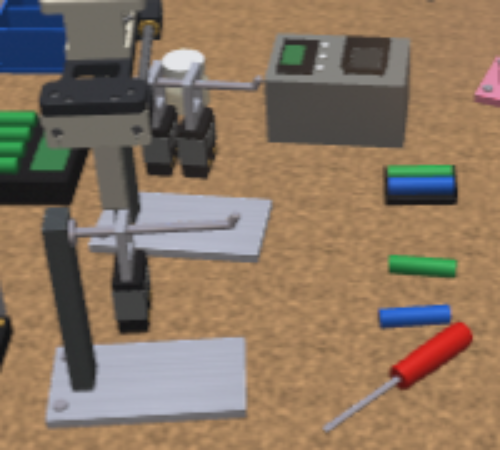

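The front pack hangs on the spare arm near (120,230) in the crop, with the gripper clear of it. The mid and rear packs are still on the full hook. Next is the mid pack.

```bash
python3 -m creep '[[[-1,-0.004,0.025,0,3.4],[-1,-0.004,0.04,0,3.3],[-1,0,0.04,0,3.3],[-1,0,0.04,0,0],[-1,0,0.04,0,0],[-1,0,0.025,0.01,0],[-1,0,0,0,0]]]'; python3 s.py 0.6195 -0.0245 0.21 -4.6
```

```text
time: 8.68
ee_pos: [0.6232, -0.0215, 0.2365]
tcp_rot: [0.999, -0.042, 0.002, 0.009]
ft_force: [-0.3, 0.7, 0.6]
gripper_width: 0.998
t 8.68 pos [ 0.6232 -0.0215  0.2365] yaw -4.76 tilt 1.09 F [-0.3  0.7  0.6] w 0.998
shift(now axes) [-0.0036  0.0028  0.0265] after twist [-0.0035  0.0033  0.0265] twist -0.16
```

```bash
python3 -m creep '[[[-1,-0.0035,0.003,0.025,0],[-1,0,0,0.025,0],[-1,0,0,0.018,0],[-1,0,0,0,0]]]'; python3 s.py 0.6195 -0.0245 0.168 -4.6
```

```text
time: 9.02
ee_pos: [0.6177, -0.0274, 0.1633]
tcp_rot: [0.999, -0.045, 0.001, 0.009]
ft_force: [-0.7, 1.0, -0.9]
gripper_width: 0.997
t 9.02 pos [ 0.6177 -0.0274  0.1633] yaw -5.11 tilt 0.98 F [-0.7  1.  -0.9] w 0.997
shift(now axes) [ 0.0015 -0.003  -0.0048] after twist [ 0.0016 -0.0031 -0.0047] twist -0.51
```

```bash
python3 -m creep '[[[1,0.0015,-0.003,-0.004,-0.5],[1,0,0,0,0],[1,0,0,0,0],[1,0,0,0,0],[1,0,0,0,0],[1,0,0,0,0],[1,0,0,0,0],[1,0,0,0,0],[1,0,0,0,0]]]'; python3 s.py 0.6195 -0.0245 0.168 -4.6
```

```text
time: 9.77
ee_pos: [0.6215, -0.0215, 0.1717]
tcp_rot: [0.999, -0.038, 0.003, 0.009]
ft_force: [0.8, 0.1, -1.8]
gripper_width: 0.427
t 9.77 pos [ 0.6215 -0.0215  0.1717] yaw -4.37 tilt 1.07 F [ 0.8  0.1 -1.8] w 0.427
shift(now axes) [-0.0018  0.003   0.0038] after twist [-0.0018  0.0031  0.0037] twist 0.23
```

```bash
python3 -m creep '[[[1,0,0.003,-0.006,0],[1,0,0,-0.006,0],[1,0,0,0,0]]]'; python3 s.py 0.6195 -0.0245 0.184 -4.6
```

```text
time: 10.02
ee_pos: [0.6203, -0.0245, 0.1838]
tcp_rot: [0.999, -0.038, 0.002, 0.008]
ft_force: [-0.2, 0.6, -2.1]
gripper_width: 0.428
t 10.02 pos [ 0.6203 -0.0245  0.1838] yaw -4.38 tilt 1.0 F [-0.2  0.6 -2.1] w 0.428
shift(now axes) [-0.0008  0.     -0.0002] after twist [-0.0008  0.     -0.0002] twist 0.22
```

```bash
python3 -m creep '[[[1,-0.015,0,0,0],[1,-0.02,0,0,0],[1,-0.02,0,0,0]]]'; python3 s.py 0.505 -0.0145 0.184 -4.6
```

```text
time: 10.27
ee_pos: [0.5677, -0.0214, 0.1835]
tcp_rot: [0.999, -0.039, 0.004, 0.009]
ft_force: [0.3, 0.2, -1.7]
gripper_width: 0.424
t 10.27 pos [ 0.5677 -0.0214  0.1835] yaw -4.43 tilt 1.09 F [ 0.3  0.2 -1.7] w 0.424
shift(now axes) [-0.063 -0.002 -0.001] after twist [-0.063  -0.0018 -0.0005] twist 0.17
```

```bash
python3 -m creep '[[[1,-0.02,-0.001,0,0],[1,-0.02,-0.001,0,0],[1,-0.02,0,0,0],[1,0,-0.02,0,-3.3],[1,0,-0.04,0,-3.3],[1,0,-0.04,0,-3.1],[1,0,-0.04,0,0],[1,0,-0.04,0,0],[1,0,-0.01,0,0],[1,0,0,0,0]]]'; python3 s.py 0.505 0.178 0.184 5.3
```

```text
time: 11.1
ee_pos: [0.4927, 0.1803, 0.1804]
tcp_rot: [0.999, 0.046, 0.003, 0.009]
ft_force: [-0.1, -1.0, -3.1]
gripper_width: 0.429
t 11.1 pos [0.4927 0.1803 0.1804] yaw 5.3 tilt 1.06 F [-0.1 -1.  -3.1] w 0.429
shift(now axes) [ 0.0121  0.0035 -0.0034] after twist [ 0.0121  0.0035 -0.0036] twist -0.0
```

```bash
python3 -m creep '[[[1,0.01,0.001,-0.003,0],[1,0.02,0,0,0],[1,0.02,-0.001,0,0],[1,0,0,0,0]]]'; python3 s.py 0.56 0.184 0.184 5.3
```

```text
time: 11.43
ee_pos: [0.543, 0.1831, 0.184]
tcp_rot: [0.999, 0.048, 0.003, 0.01]
ft_force: [1.1, -0.8, -1.8]
gripper_width: 0.427
t 11.43 pos [0.543  0.1831 0.184 ] yaw 5.5 tilt 1.16 F [ 1.1 -0.8 -1.8] w 0.427
shift(now axes) [0.0171 0.0007 0.0001] after twist [0.0171 0.0007 0.    ] twist 0.2
```

```bash
python3 -m creep '[[[1,0.015,-0.001,0,0],[1,0.02,-0.001,0.0003,0],[1,0,0,0,0]]]'; python3 s.py 0.605 0.1885 0.184 5.3
```

```text
time: 11.68
ee_pos: [0.5789, 0.1837, 0.1834]
tcp_rot: [0.999, 0.046, 0.001, 0.011]
ft_force: [0.5, -0.1, -1.9]
gripper_width: 0.424
t 11.68 pos [0.5789 0.1837 0.1834] yaw 5.32 tilt 1.24 F [ 0.5 -0.1 -1.9] w 0.424
shift(now axes) [ 0.0264 -0.0024 -0.0006] after twist [ 0.0264 -0.0024 -0.0006] twist 0.02
```

```bash
python3 -m creep '[[[1,0.014,-0.003,0,0],[1,0.012,-0.001,0,0],[1,0,0,0.006,0],[1,0,0,0.004,0],[1,0,0,0,0]]]'; python3 s.py 0.605 0.1885 0.1715 5.3
```

```text
time: 12.1
ee_pos: [0.6039, 0.1834, 0.1718]
tcp_rot: [0.999, 0.044, -0.0, 0.012]
ft_force: [1.3, 2.2, 0.9]
gripper_width: 0.428
t 12.1 pos [0.6039 0.1834 0.1718] yaw 5.01 tilt 1.32 F [1.3 2.2 0.9] w 0.428
shift(now axes) [ 0.0016 -0.005   0.0002] after twist [ 0.0016 -0.0049  0.0003] twist -0.29
```

```bash
python3 -m creep '[[[1,0,-0.004,0.0005,0],[-1,0,0,0,0],[-1,0,0,0,0],[-1,0,0,0,0],[-1,0,0,0,0],[-1,0,0,-0.02,0],[-1,0,0,-0.035,0],[-1,0,0,-0.03,0],[-1,0,0,0,0]]]'; python3 s.py 0.655 -0.0275 0.23 -4.6
python3 - <<'E'
from h import *
o,im=snap('side','side2.png')
o,im2=snap('scene','scene2.png')
a=cv2.resize(im[150:330,150:320,::-1],(453,480));b=cv2.resize(im2[190:340,240:390,::-1],(340,340))
c=np.zeros((480,800,3),np.uint8);c[:,:453]=a;c[:340,457:797]=b
cv2.imwrite('pics/m2.png',c)
E
```

```text
time: 12.85
ee_pos: [0.5982, 0.1888, 0.2578]
tcp_rot: [0.999, 0.044, -0.005, 0.012]
ft_force: [0.2, -0.2, 1.1]
gripper_width: 0.948
t 12.85 pos [0.5982 0.1888 0.2578] yaw 5.06 tilt 1.51 F [ 0.2 -0.2  1.1] w 0.948
shift(now axes) [0.0378 0.2198 0.0328] after twist [0.0739 0.2111 0.0278] twist 9.66
```

View pics/m2.png

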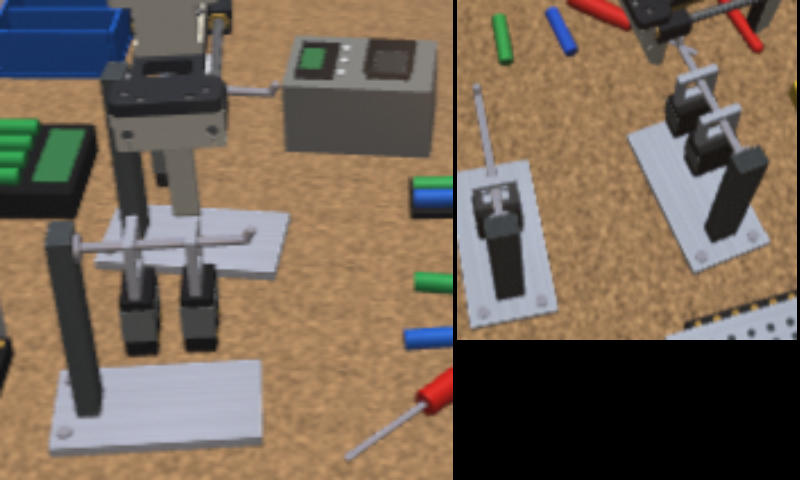

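Both packs hang on the spare arm (crop (130,240) and (195,240)), and the rear pack is alone on the full hook. Next I go above the rear pack.

```bash
python3 -m creep '[[[-1,0.01,0.025,0,3.3],[-1,0.012,0.038,0,3.3],[-1,0.012,0.038,0,3.1],[-1,0.012,0.038,0,0],[-1,0.014,0.038,0,0],[-1,0.013,0.034,0,0],[-1,0,0,0,0]]]'; python3 s.py 0.655 -0.0275 0.215 -4.6
python3 - <<'E'
from h import *
o,im=snap('wrist','w3.png');C=cam('wrist',o)
for d in bot.boxes_of('wrist','pack_rear_eye'):print(d['pixel'],d['p'],atz(ray(C,d['pixel']),.18))
print([proj(C,[.655,y,.188]) for y in(-.0475,-.0275,-.0075)])
im=cv2.imread('pics/w3.png');cv2.imwrite('pics/w3c.png',cv2.resize(im[0:290],(700,362)))
E
```

```text
time: 13.53
ee_pos: [0.6586, -0.0279, 0.2437]
tcp_rot: [0.999, -0.04, -0.016, 0.012]
ft_force: [-0.2, 0.3, -0.4]
gripper_width: 0.998
t 13.53 pos [ 0.6586 -0.0279  0.2437] yaw -4.56 tilt 2.32 F [-0.2  0.3 -0.4] w 0.998
shift(now axes) [-0.0027 -0.0009  0.0288] after twist [-0.0036 -0.0001  0.0287] twist 0.04
[272.4, 217.1] 0.91 [ 0.66629829 -0.02367705  0.18      ]
[array([308.52138867, 233.42834353]), array([279.33407252, 235.83977675]), array([250.14701601, 238.22690882])]
```

View pics/w3c.png

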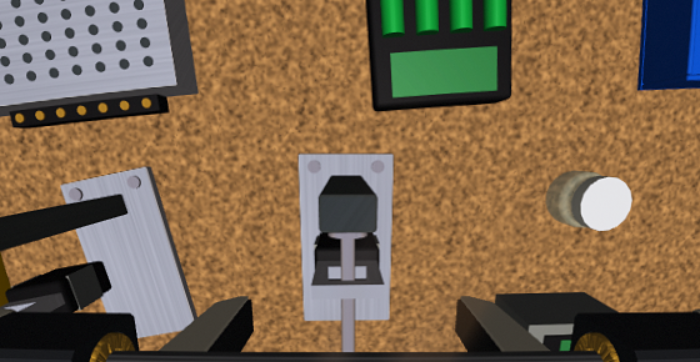

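Run:
```python
from h import *
o=bot.get_obs();C=cam('wrist',o)
for p,z in [((278.4,226),.188),((278.4,229),.188),((278.4,189),.18),((278.4,186),.192)]:print(atz(ray(C,p),z))
im=cv2.imread('pics/w3.png')
print(im[180:240,278-22].mean(1).astype(int).tolist(),im[180:240,278+22].mean(1).astype(int).tolist())
```

```text
[ 0.6606771  -0.02192408  0.188     ]
[ 0.65853861 -0.021753    0.188     ]
[ 0.68441527 -0.02387482  0.18      ]
[ 0.68890299 -0.02415223  0.192     ]
[54, 53, 54, 52, 69, 115, 100, 32, 0, 2, 3, 5, 2, 4, 4, 4, 1, 6, 8, 13, 23, 33, 38, 37, 38, 38, 36, 36, 36, 51, 55, 53, 53, 54, 54, 56, 54, 55, 54, 56, 57, 55, 56, 55, 55, 55, 55, 48, 100, 167, 174, 173, 171, 171, 171, 171, 172, 171, 171, 172] [55, 52, 51, 55, 71, 129, 169, 178, 101, 45, 34, 33, 32, 30, 26, 27, 19, 16, 21, 28, 35, 41, 43, 42, 41, 42, 39, 38, 47, 59, 61, 58, 59, 59, 61, 58, 60, 60, 61, 59, 59, 60, 58, 59, 57, 59, 55, 55, 164, 175, 172, 171, 172, 172, 171, 171, 171, 172, 173, 172]
```

Run:
```python
import cv2,numpy as np
c=np.zeros((500,800,3),np.uint8)
for i,n in enumerate(['scene0','scene2']):
    im=cv2.imread(f'pics/{n}.png')[260:320,238:282];c[0:330,i*245:i*245+242]=cv2.resize(im,(242,330),interpolation=cv2.INTER_CUBIC)
im=cv2.imread('pics/w3.png')[165:255,235:320];im=np.clip(im*1.6,0,255).astype(np.uint8);c[0:318,495:795]=cv2.resize(im,(300,318),interpolation=cv2.INTER_CUBIC)
cv2.imwrite('pics/z.png',c[:335])
```

```text
(no output)
```

View pics/z.png

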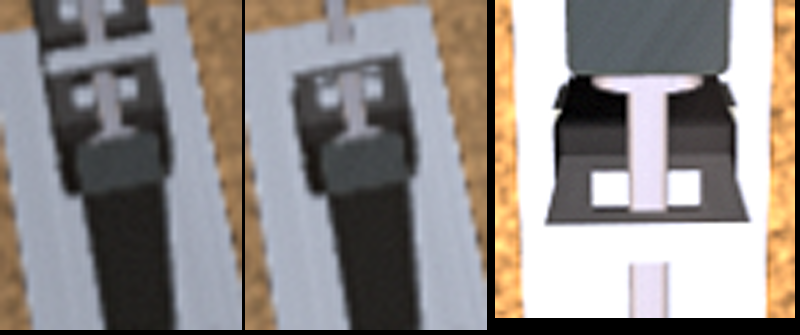

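```bash
python3 s.py 0.6555 -0.027 0.215 -4.6
```

```text
t 13.63 pos [ 0.6573 -0.0226  0.2437] yaw -4.41 tilt 2.29 F [-0.3  0.5 -0.6] w 1.0
shift(now axes) [-0.0005  0.0039  0.0288] after twist [-0.0014  0.0045  0.0287] twist 0.19
```

```bash
python3 -m creep '[[[-1,0,0.003,0.025,0],[-1,0.001,0,0.025,0],[-1,0.001,0,0.023,0],[-1,0,0,0,0]]]'; python3 s.py 0.656 -0.0272 0.1685 -4.6
```

```text
time: 13.97
ee_pos: [0.6546, -0.0213, 0.1668]
tcp_rot: [0.999, -0.036, -0.018, 0.009]
ft_force: [-0.9, -0.4, -1.2]
gripper_width: 1.003
t 13.97 pos [ 0.6546 -0.0213  0.1668] yaw -4.2 tilt 2.28 F [-0.9 -0.4 -1.2] w 1.003
shift(now axes) [ 0.0018  0.0058 -0.0016] after twist [ 0.0019  0.0057 -0.0017] twist 0.4
```

```bash
python3 -m creep '[[[1,0.0015,0.0055,-0.001,0.4],[1,0,0,0,0],[1,0,0,0,0]]]'; python3 s.py 0.656 -0.0272 0.1685 -4.6
```

```text
time: 14.22
ee_pos: [0.6546, -0.0229, 0.1682]
tcp_rot: [0.999, -0.038, -0.019, 0.008]
ft_force: [0.3, -0.3, 0.5]
gripper_width: 0.833
t 14.22 pos [ 0.6546 -0.0229  0.1682] yaw -4.37 tilt 2.39 F [ 0.3 -0.3  0.5] w 0.833
shift(now axes) [ 0.0017  0.0042 -0.0003] after twist [ 0.0018  0.0041 -0.0003] twist 0.23
```

```bash
python3 -m creep '[[[1,0.001,0.004,0,0.2],[1,0,0.001,0,0],[1,0,0,0,0],[1,0,0,0,0],[1,0,0,0,0],[1,0,0,0,0]]]'; python3 s.py 0.656 -0.0272 0.1685 -4.6
```

```text
time: 14.72
ee_pos: [0.6579, -0.0281, 0.1742]
tcp_rot: [0.999, -0.04, -0.014, 0.009]
ft_force: [0.5, 0.3, -1.4]
gripper_width: 0.426
t 14.72 pos [ 0.6579 -0.0281  0.1742] yaw -4.54 tilt 1.95 F [ 0.5  0.3 -1.4] w 0.426
shift(now axes) [-0.0018 -0.0008  0.0057] after twist [-0.0019 -0.0007  0.0057] twist 0.06
```

```bash
python3 -m creep '[[[1,0,0,-0.006,0],[1,0,0,-0.006,0],[1,0,0,0,0]]]'; python3 s.py 0.505 -0.0145 0.186 -4.6
```

```text
time: 14.97
ee_pos: [0.6576, -0.0279, 0.1863]
tcp_rot: [0.999, -0.04, -0.016, 0.009]
ft_force: [-0.1, -0.3, -0.7]
gripper_width: 0.426
t 14.97 pos [ 0.6576 -0.0279  0.1863] yaw -4.56 tilt 2.05 F [-0.1 -0.3 -0.7] w 0.426
shift(now axes) [-0.1531 -0.0013  0.0049] after twist [-0.1532 -0.0011  0.0003] twist 0.04
```

```bash
python3 -m creep '[[[1,-0.015,0,0.0004,0],[1,-0.02,0,0.0006,0],[1,-0.02,0,0.0006,0]]]'; python3 s.py 0.505 -0.0145 0.186 -4.6
```

```text
time: 15.22
ee_pos: [0.6049, -0.0243, 0.1861]
tcp_rot: [0.999, -0.04, -0.014, 0.009]
ft_force: [-1.3, -0.2, -1.5]
gripper_width: 0.432
t 15.22 pos [ 0.6049 -0.0243  0.1861] yaw -4.57 tilt 1.89 F [-1.3 -0.2 -1.5] w 0.432
shift(now axes) [-0.1003 -0.0018  0.0027] after twist [-1.004e-01 -1.700e-03  1.000e-04] twist 0.03
```

```bash
python3 -m creep '[[[1,-0.015,0,0.0004,0],[1,-0.02,0,0.0006,0],[1,-0.02,0,0.0006,0],[1,-0.02,0,0.0006,0]]]'; python3 s.py 0.505 -0.0145 0.186 -4.6
```

```text
time: 15.55
ee_pos: [0.5267, -0.0181, 0.1859]
tcp_rot: [0.999, -0.04, -0.014, 0.009]
ft_force: [-1.4, 0.3, -2.2]
gripper_width: 0.428
t 15.55 pos [ 0.5267 -0.0181  0.1859] yaw -4.57 tilt 1.88 F [-1.4  0.3 -2.2] w 0.428
shift(now axes) [-0.0219 -0.0019  0.0004] after twist [-0.0219 -0.0019 -0.0001] twist 0.03
```

```bash
python3 -m creep '[[[1,-0.02,0.01,0,-0.6],[1,-0.02,0.034,-0.01,-0.6],[1,-0.021,0.034,-0.01,0],[1,-0.021,0.034,-0.01,0],[1,-0.021,0.034,-0.01,0],[1,-0.021,0.034,-0.01,0],[1,0,0.02,0,0],[1,0,0,0,0]]]'; python3 s.py 0.39 -0.218 0.236 -3.4;python3 - <<'E'
from h import *
o=bot.get_obs();p0=o['ee_pos'];
for i in range(2): bot.grab_frame('side')
print(bot.get_obs()['ee_pos'])
o,im=snap('wrist','w4.png');C=cam('wrist',o);np.save('o4.npy',np.r_[o['ee_pos'],o['tcp_rot']])
for t in ['charger','charger_bay']:
  for d in bot.boxes_of('wrist',t):print(t,d['pixel'],d['p'],atz(ray(C,d['pixel']),.08))
E
```

```text
time: 16.22
ee_pos: [0.3827, -0.2122, 0.2463]
tcp_rot: [1.0, -0.025, -0.014, 0.011]
ft_force: [0.0, 0.4, -2.5]
gripper_width: 0.428
t 16.22 pos [ 0.3827 -0.2122  0.2463] yaw -2.89 tilt 2.04 F [ 0.   0.4 -2.5] w 0.428
shift(now axes) [0.0078 0.0052 0.0102] after twist [0.0076 0.0054 0.0103] twist 0.51
[ 0.38306453 -0.20902105  0.24564544]
charger [292.3, 76.6] 0.72 [ 0.49545076 -0.22699992  0.08      ]
charger_bay [290.3, 78.1] 0.75 [ 0.49421134 -0.22508054  0.08      ]
charger_bay [98.8, 17.3] 0.62 [ 0.55677917 -0.05419795  0.08      ]
```

View pics/w4.png

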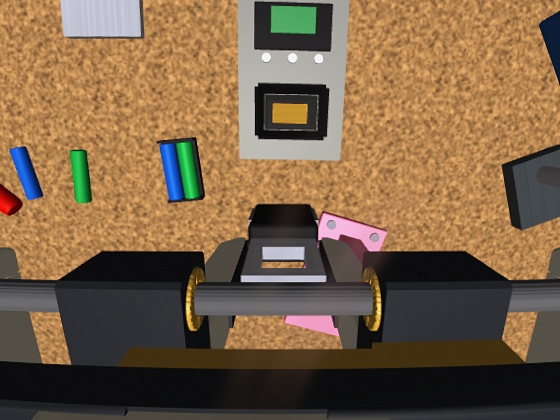

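The charger's bay rim has corners at (257,84), (328,86), (325,139) and (254,137), with the brass block in it at (290,113). The held pack is at (285,260).

Run:
```python
from h import *
np.set_printoptions(precision=4,suppress=True)
a=np.load('o4.npy');o={'ee_pos':a[:3],'tcp_rot':a[3:]};C=cam('wrist',o)
im=cv2.imread('pics/w4.png');g=cv2.cvtColor(im,cv2.COLOR_BGR2GRAY)
# black rim mask
m=(g[70:150,245:340]<45).astype(np.uint8)
cs=max(cv2.findContours(m,cv2.RETR_EXTERNAL,2)[0],key=cv2.contourArea);r=cv2.minAreaRect(cs);bx=cv2.boxPoints(r)+[245,70];print(bx)
for z in(.08,.09):
    X=np.array([atz(ray(C,p),z)[:2] for p in bx]);print(z,X.tolist(),X.mean(0),[np.linalg.norm(X[i]-X[i-1]) for i in range(4)],[np.degrees(np.arctan2(*(X[i]-X[i-1])[::-1])) for i in range(4)])
# charger top outline (light grey)
hsv=cv2.cvtColor(im,cv2.COLOR_BGR2HSV)
m=((hsv[...,1]<30)&(g>130)).astype(np.uint8);m[:,:225]=0;m[:,360:]=0;m[170:]=0
pts=cv2.findNonZero(m)[:,0];
L=[(pts[pts[:,1]==y,0].min()-.5,y) for y in range(20,150,5)];Rr=[(pts[pts[:,1]==y,0].max()+.5,y) for y in range(20,150,5)]
B=[(x,pts[pts[:,0]==x,1].max()+.5) for x in range(250,335,5)]
for n,q,ax in(('L',L,0),('R',Rr,0),('B',B,1)):
    X=np.array([atz(ray(C,p),.08)[:2] for p in q])
    f=np.polyfit(X[:,ax],X[:,1-ax],1);print(n,np.degrees(np.arctan(f[0])), 'mid',X.mean(0),'rms',np.std(X[:,1-ax]-np.polyval(f,X[:,ax])),q[0],q[-1])
```

```text
[[255. 139.]
 [255.  84.]
 [328.  84.]
 [328. 139.]]
0.08 [[0.4400636502886227, -0.18840199323587997], [0.49054221222760797, -0.19187687674312595], [0.4874942185230503, -0.2602628210941797], [0.43665025269594687, -0.25954853174433834]] [ 0.4637 -0.225 ] [np.float64(0.07122837373449738), np.float64(0.05059802398134636), np.float64(0.06845383590718962), np.float64(0.050848982981992454)] [np.float64(87.253226502962), np.float64(-3.937960033456422), np.float64(-92.55201085647546), np.float64(179.19512429221186)]
0.09 [[0.44049977923198524, -0.189126220015037], [0.4893506381451495, -0.19248905440317465], [0.48640092831368614, -0.25866986445031576], [0.43719644811855346, -0.25797860766898245]] [ 0.4634 -0.2246] [np.float64(0.06893158406778525), np.float64(0.04896646885038701), np.float64(0.06624651241073452), np.float64(0.04920933556969596)] [np.float64(87.25322650296197), np.float64(-3.937960033456441), np.float64(-92.55201085647543), np.float64(179.19512429221183)]
L -3.7358921128026172 mid [ 0.4919 -0.1762] rms 0.00030059945171741084 (np.float64(237.5), 20) (np.float64(239.5), 145)
R -3.8988370896648075 mid [ 0.4875 -0.2753] rms 0.0002831193458228121 (np.float64(347.5), 20) (np.float64(340.5), 145)
B 3.608220141562038 mid [ 0.4192 -0.2217] rms 0.0002969742206373529 (250, np.float64(158.5)) (330, np.float64(159.5))
```

```bash
python3 s.py
python3 - <<'E'
from h import *
np.set_printoptions(precision=1,suppress=True)
a=np.load('o4.npy');o={'ee_pos':a[:3],'tcp_rot':a[3:]};C=cam('wrist',o)
g=cv2.cvtColor(cv2.imread('pics/w4.png'),cv2.COLOR_BGR2GRAY)
print(g[196:285,256:262].mean(1).astype(int).tolist())
print(g[255,225:345].tolist())
y=np.radians(-3);ex=np.array([np.cos(y),np.sin(y),0])
for gz in(.004,.007):
  for dx in(-.003,0,.003):
    E=o['ee_pos']+ex*dx-[0,0,gz]
    print(gz,dx,'bot',proj(C,E+ex*.013-[0,0,.084])[1],'blocktop',proj(C,E+ex*.013-[0,0,.028])[1],'platefoot',proj(C,E+ex*.004-[0,0,.028])[1],'eyebot',proj(C,E+ex*.004-[0,0,.014])[1],'eyetop',proj(C,E+ex*.004+[0,0,.014])[1],'platetop',proj(C,E+ex*.004+[0,0,.022])[1])
E
```

```text
t 16.47 pos [ 0.3835 -0.2071  0.2448] yaw -2.58 tilt 2.01 F [ 0.7  1.  -1.9] w 0.423
[148, 145, 140, 136, 136, 141, 143, 132, 63, 12, 4, 7, 5, 7, 6, 6, 7, 6, 6, 6, 7, 7, 6, 7, 6, 7, 7, 9, 13, 17, 24, 31, 39, 43, 44, 43, 43, 42, 42, 41, 41, 39, 56, 64, 66, 67, 65, 64, 64, 66, 66, 66, 67, 67, 66, 66, 66, 67, 66, 67, 67, 67, 68, 68, 68, 69, 70, 69, 71, 73, 73, 77, 67, 69, 71, 69, 67, 66, 61, 127, 197, 193, 191, 192, 193, 202, 59, 33, 37]
[73, 72, 73, 73, 73, 72, 74, 74, 72, 73, 73, 74, 73, 76, 67, 21, 7, 10, 10, 9, 14, 40, 67, 67, 64, 66, 67, 66, 67, 69, 68, 68, 69, 68, 66, 66, 66, 121, 189, 200, 197, 197, 197, 197, 196, 196, 194, 195, 194, 195, 195, 195, 194, 194, 195, 195, 197, 196, 197, 196, 197, 198, 198, 199, 198, 199, 199, 198, 201, 201, 200, 201, 201, 202, 202, 201, 203, 205, 182, 112, 66, 65, 64, 66, 66, 64, 65, 66, 69, 68, 69, 69, 69, 68, 69, 45, 15, 17, 17, 18, 16, 33, 68, 80, 76, 76, 76, 76, 75, 75, 76, 77, 77, 76, 76, 78, 78, 80, 79, 79]
0.004 -0.003 bot 204.7092941756109 blocktop 228.32762650780165 platefoot 242.40672867094068 eyebot 251.56911406552751 eyetop 274.8395533901
[... 175 characters left out ...]
top 277.1232810744526
0.004 0.003 bot 197.12186058734545 blocktop 218.73014262399082 platefoot 233.06272832764583 eyebot 241.59317270421394 eyetop 263.3244510609336 platetop 271.0655690195411
0.007 -0.003 bot 203.73979824962024 blocktop 226.72135012222265 platefoot 240.61010747633617 eyebot 249.4898092450826 eyetop 271.95430440276226 platetop 279.9023993554178
0.007 0 bot 200.00057076835887 blocktop 222.00999200047647 platefoot 236.02120194595653 eyebot 244.59656086263413 eyetop 266.32279519606067 platetop 274.02094459057014
0.007 0.003 bot 196.2369496240537 blocktop 217.25741731544508 platefoot 231.39168602735347 eyebot 239.65602524855424 eyetop 260.62476971091127 platetop 268.0653725361957
```

```bash
python3 s.py 0.466 -0.223 0.205 -3.75; python3 -m creep '[[[1,0.02,0.008,0,0.6],[1,0.025,0.006,0.01,0.6],[1,0.025,0,0.01,0],[1,0.01,0,0.01,0],[1,0,0,0,0]]]';  python3 s.py 0.466 -0.223 0.205 -3.75
```

```text
t 16.47 pos [ 0.3835 -0.2071  0.2448] yaw -2.58 tilt 2.01 F [ 0.7  1.  -1.9] w 0.423
shift(now axes) [0.0843 0.0115 0.0375] after twist [0.0834 0.0105 0.0398] twist 1.17
time: 16.88
ee_pos: [0.4666, -0.2191, 0.2104]
tcp_rot: [0.999, -0.029, -0.016, 0.008]
ft_force: [0.1, 0.0, -1.6]
gripper_width: 0.429
t 16.88 pos [ 0.4666 -0.2191  0.2104] yaw -3.28 tilt 2.01 F [ 0.1  0.  -1.6] w 0.429
shift(now axes) [-0.0002  0.0038  0.0054] after twist [-0.0004  0.0039  0.0054] twist 0.47
```

```bash
python3 -m creep '[[[1,0,0.004,0.012,0.5],[1,0.0005,0,0.012,0],[1,0,0,0,0]]]';  python3 s.py 0.466 -0.223 0.18 -3.75
```

```text
time: 17.13
ee_pos: [0.4669, -0.219, 0.1849]
tcp_rot: [0.999, -0.029, -0.017, 0.007]
ft_force: [-0.3, 1.7, -1.6]
gripper_width: 0.427
t 17.13 pos [ 0.4669 -0.219   0.1849] yaw -3.35 tilt 2.11 F [-0.3  1.7 -1.6] w 0.427
shift(now axes) [-0.0005  0.004   0.005 ] after twist [-0.0007  0.004   0.0049] twist 0.4
```

```bash
python3 -m creep '[[[1,0,0.005,0.002,0.4],[1,0,0.001,0.002,0]]]';  python3 s.py 0.466 -0.223 0.18 -3.75
```

```text
time: 17.3
ee_pos: [0.4662, -0.2235, 0.1816]
tcp_rot: [0.999, -0.031, -0.018, 0.006]
ft_force: [0.2, -0.3, -0.9]
gripper_width: 0.429
t 17.3 pos [ 0.4662 -0.2235  0.1816] yaw -3.6 tilt 2.15 F [ 0.2 -0.3 -0.9] w 0.429
shift(now axes) [-0.0002 -0.0005  0.0016] after twist [-0.0002 -0.0005  0.0016] twist 0.15
```

Aligned. I lower it into the mouth.

```bash
python3 -m creep '[[[1,0,0,0.007,0],[1,0,0.001,0.007,0]]]';  python3 s.py 0.466 -0.223 0.16 -3.75
```

```text
time: 17.47
ee_pos: [0.4664, -0.2252, 0.1691]
tcp_rot: [0.999, -0.031, -0.016, 0.008]
ft_force: [0.0, 0.2, -2.3]
gripper_width: 0.426
t 17.47 pos [ 0.4664 -0.2252  0.1691] yaw -3.58 tilt 2.03 F [ 0.   0.2 -2.3] w 0.426
shift(now axes) [-0.0002 -0.0023  0.0091] after twist [-0.0005 -0.0021  0.0091] twist 0.17
```

```bash
python3 -m creep '[[[1,0.0003,-0.002,0.005,0],[1,0.0002,0,0.005,0]]]';  python3 s.py 0.466 -0.223 0.15 -3.75
```

```text
time: 17.63
ee_pos: [0.4665, -0.2236, 0.1584]
tcp_rot: [0.999, -0.031, -0.016, 0.008]
ft_force: [0.8, 0.1, -1.6]
gripper_width: 0.427
t 17.63 pos [ 0.4665 -0.2236  0.1584] yaw -3.61 tilt 2.01 F [ 0.8  0.1 -1.6] w 0.427
shift(now axes) [-0.0003 -0.0007  0.0084] after twist [-0.0005 -0.0005  0.0084] twist 0.14
```

```bash
python3 -m creep '[[[1,0.0001,0,0.003,0],[1,0.0001,0,0.003,0]]]';  python3 s.py 0.466 -0.223 0.15 -3.75;  python3 -m creep '[[[1,0.0001,0,0.002,0],[1,0.0001,0,0.002,0]]]';  python3 s.py 0.466 -0.223 0.15 -3.75
```

```text
time: 17.8
ee_pos: [0.4661, -0.2234, 0.1513]
tcp_rot: [0.999, -0.031, -0.016, 0.007]
ft_force: [-0.1, -0.3, -0.6]
gripper_width: 0.427
t 17.8 pos [ 0.4661 -0.2234  0.1513] yaw -3.62 tilt 2.03 F [-0.1 -0.3 -0.6] w 0.427
shift(now axes) [-0.0001 -0.0004  0.0012] after twist [-0.0001 -0.0004  0.0013] twist 0.13
time: 17.97
ee_pos: [0.466, -0.2235, 0.1464]
tcp_rot: [0.999, -0.032, -0.016, 0.007]
ft_force: [-0.8, 0.3, -3.2]
gripper_width: 0.43
t 17.97 pos [ 0.466  -0.2235  0.1464] yaw -3.63 tilt 2.05 F [-0.8  0.3 -3.2] w 0.43
shift(now axes) [-0.0001 -0.0004 -0.0036] after twist [ 0.     -0.0005 -0.0036] twist 0.12
```

```bash
python3 -m creep '[[[1,0.0001,0,0.002,0],[1,0,0,0.002,0]]]';  python3 -m creep '[[[1,0.0001,0,0.002,0],[1,0,0,0.002,0]]]'
```

```text
time: 18.13
ee_pos: [0.4662, -0.2235, 0.1429]
tcp_rot: [0.999, -0.032, -0.016, 0.007]
ft_force: [-1.4, 1.3, 4.0]
gripper_width: 0.422
time: 18.3
ee_pos: [0.4661, -0.2235, 0.1393]
tcp_rot: [0.999, -0.031, -0.016, 0.007]
ft_force: [-1.2, 1.6, 3.3]
gripper_width: 0.426
```

```bash
python3 -m creep '[[[1,0.0001,0,0.0015,0],[1,0,0,0.0015,0]]]';  python3 -m creep '[[[1,0.0001,0,0.001,0]]]'
```

```text
time: 18.47
ee_pos: [0.4661, -0.2235, 0.1364]
tcp_rot: [0.999, -0.031, -0.016, 0.007]
ft_force: [-1.3, 0.8, 2.9]
gripper_width: 0.431
time: 18.55
ee_pos: [0.4663, -0.2235, 0.1356]
tcp_rot: [0.999, -0.031, -0.016, 0.008]
ft_force: [-2.2, 1.9, 13.1]
gripper_width: 0.429
```

```bash
python3 -m creep '[[[1,0,0,0.001,0]]]'
```

```text
time: 18.63
ee_pos: [0.4665, -0.2235, 0.1356]
tcp_rot: [0.999, -0.032, -0.015, 0.008]
ft_force: [-2.9, 3.8, 15.8]
gripper_width: 0.426
```

```bash
python3 -m creep '[[[1,0,0,0.0012,0]]]'
```

```text
time: 18.72
ee_pos: [0.4665, -0.2235, 0.1356]
tcp_rot: [0.999, -0.031, -0.015, 0.008]
ft_force: [-4.1, 2.7, 14.8]
gripper_width: 0.427
```

```bash
python3 -m creep '[[[1,0,0,0.0014,0],[1,0,0,0.0014,0]]]';python3 -m creep '[[[1,0,0,0.0014,0],[1,0,0,0.0014,0]]]'
```

```text
time: 18.88
ee_pos: [0.4665, -0.2234, 0.1356]
tcp_rot: [0.999, -0.031, -0.015, 0.008]
ft_force: [-4.2, 3.8, 14.1]
gripper_width: 0.429
time: 19.05
ee_pos: [0.4664, -0.2234, 0.1356]
tcp_rot: [0.999, -0.031, -0.014, 0.009]
ft_force: [-3.9, 2.2, 13.1]
gripper_width: 0.428
```

```bash
python3 -m creep '[[[1,0,0,0.0018,0]]]';python3 -m creep '[[[1,0,0,0.002,0]]]'
```

```text
time: 19.13
ee_pos: [0.4665, -0.2234, 0.1356]
tcp_rot: [0.999, -0.031, -0.014, 0.009]
ft_force: [-4.7, 4.2, 19.4]
gripper_width: 0.429
time: 19.22
ee_pos: [0.4667, -0.2234, 0.1355]
tcp_rot: [0.999, -0.031, -0.013, 0.009]
ft_force: [-4.3, 4.6, 19.2]
gripper_width: 0.43
```

```bash
python3 -m creep '[[[1,0,0,0.0019,0],[1,0,0,0.0019,0]]]'; python3 -m creep '[[[1,0,0,0.0018,0],[1,0,0,0.0018,0]]]'
```

```text
time: 19.38
ee_pos: [0.467, -0.2233, 0.1355]
tcp_rot: [0.999, -0.031, -0.012, 0.01]
ft_force: [-3.8, 3.6, 17.2]
gripper_width: 0.427
time: 19.55
ee_pos: [0.4672, -0.2233, 0.1355]
tcp_rot: [0.999, -0.031, -0.011, 0.01]
ft_force: [-4.1, 3.6, 16.5]
gripper_width: 0.423
```

```bash
python3 -m creep '[[[1,-0.0006,-0.0005,0.0018,0],[1,-0.0004,-0.0004,0.0019,0]]]'; python3 -m creep '[[[1,0,0,0.002,0],[1,0,0,0.002,0]]]'
```

```text
time: 19.72
ee_pos: [0.4668, -0.2229, 0.1355]
tcp_rot: [0.999, -0.031, -0.01, 0.011]
ft_force: [-3.6, 3.1, 16.2]
gripper_width: 0.426
time: 19.88
ee_pos: [0.4674, -0.223, 0.1355]
tcp_rot: [0.999, -0.031, -0.008, 0.012]
ft_force: [-4.2, 3.8, 16.8]
gripper_width: 0.429
```

```bash
python3 -m creep '[[[1,-0.0005,-0.0005,0.0022,0],[1,-0.0005,-0.0005,0.0023,0]]]'; python3 -m creep '[[[1,-0.0005,-0.0005,0.0024,0],[1,-0.0005,-0.0005,0.0024,0]]]'
```

```text
time: 20.05
ee_pos: [0.4676, -0.2227, 0.1355]
tcp_rot: [0.999, -0.031, -0.006, 0.014]
ft_force: [-4.6, 2.9, 19.3]
gripper_width: 0.434
time: 20.22
ee_pos: [0.468, -0.2225, 0.1354]
tcp_rot: [0.999, -0.031, -0.004, 0.015]
ft_force: [-4.7, 3.4, 18.6]
gripper_width: 0.426
```

Stop reached (z constant at .1355) and held at about 19 N for over 0.3 s. I release and retreat.

```bash
python3 -m creep '[[[-1,0,0,0,0],[-1,0,0,0,0],[-1,0,0,0,0],[-1,0,0,0,0],[-1,0,0,-0.02,0],[-1,0,0,-0.035,0],[-1,0,0,-0.035,0],[-1,0,0,-0.03,0],[-1,-0.02,0,-0.02,0],[-1,-0.03,0,0,0],[-1,-0.02,0,0,0],[-1,0,0,0,0]]]'
python3 - <<'E'
from h import *
np.set_printoptions(precision=4,suppress=True)
ims={}
S=cam('scene');D=cam('side')
for n in('scene','side','wrist'):
    o,im=snap(n,n+'9.png');ims[n]=im
    for t in('pack_rear_eye','charger_bay'):print(n,t,[(d['pixel'],round(d['p'],2)) for d in bot.boxes_of(n,t)])
print('expected eye scene',proj(S,[.464,-.2235,.1275]),'plate top',proj(S,[.464,-.2235,.1495]),'block top',proj(S,[.464,-.2235,.0995]))
print('side',proj(D,[.464,-.2235,.1275]),proj(D,[.464,-.2235,.1495]),proj(D,[.464,-.2235,.0995]))
E
```

```text
time: 21.22
ee_pos: [0.3985, -0.2147, 0.2787]
tcp_rot: [0.999, -0.03, -0.005, 0.015]
ft_force: [0.8, 1.4, -0.8]
gripper_width: 1.001
scene pack_rear_eye [([154.2, 230.3], 0.71)]
scene charger_bay [([168.5, 260.1], 0.71)]
side pack_rear_eye [([298.0, 163.8], 0.64)]
side charger_bay [([281.7, 187.8], 0.91), ([222.0, 262.0], 0.72)]
wrist pack_rear_eye [([284.7, 134.3], 0.89)]
wrist charger_bay [([282.3, 96.8], 0.73), ([39.5, 187.6], 0.71)]
expected eye scene [152.8204 226.9026] plate top [150.213  222.0789] block top [155.9917 232.7718]
side [295.1502 158.3178] [295.0862 151.08  ] [295.2296 167.3452]
```

```bash
python3 - <<'E'
from h import *
S=cam('scene');D=cam('side')
def bb(m):
    y,x=np.nonzero(m);return [int(x.min()),int(y.min()),int(x.max()),int(y.max()),int(m.sum())]
for n,C in(('scene',S),('side',D)):
    bot.grab_frame(n)
    for t in ('pack_rear_eye','pack_front_eye'):
        for d in bot.regions_of(n,t): print(n,t,np.round(d['pixel']),round(d['p'],2),bb(d['pixels']))
    for nm,e,h in(('charger',[.464,-.2235,.1275],.0275+.01),('spare1',[.650,.1905,.166],.084),('spare2',[.604,.187,.166],.084)):
        P=[proj(C,np.array(e)+[a,b,c]) for a in(-.013,.013) for b in(-.022,.022) for c in(-h,-.028)]+[proj(C,np.array(e)+[a,b,.022]) for a in(-.004,.004) for b in(-.02,.02)]
        print(' pred',nm,np.min(P,0).round(),np.max(P,0).round())
g=cv2.cvtColor(cv2.imread('pics/side9.png'),cv2.COLOR_BGR2GRAY);print(g[140:195,296].tolist());print(g[172,270:325].tolist())
E
python3 s.py
```

```text
scene pack_rear_eye [155. 230.] 0.97 [143, 220, 168, 242, 395]
scene pack_front_eye [352. 251.] 0.96 [341, 237, 364, 266, 450]
 pred charger [141. 219.] [167. 242.]
 pred spare1 [337. 236.] [365. 269.]
 pred spare2 [329. 218.] [355. 252.]
side pack_rear_eye [295. 169.] 0.62 [291, 149, 300, 176, 179]
side pack_front_eye [199. 263.] 0.74 [193, 232, 209, 283, 634]
side pack_front_eye [211. 227.] 0.31 [186, 173, 258, 254, 2064]
 pred charger [290. 147.] [300. 175.]
 pred spare1 [192. 230.] [210. 283.]
 pred spare2 [214. 229.] [232. 282.]
[134, 143, 144, 141, 140, 137, 142, 157, 184, 184, 184, 184, 183, 183, 182, 107, 105, 105, 105, 105, 105, 105, 105, 105, 105, 106, 106, 106, 105, 106, 106, 81, 55, 54, 59, 79, 77, 64, 54, 67, 137, 138, 138, 138, 79, 79, 78, 78, 78, 78, 78, 77, 78, 78, 77]
[101, 72, 51, 51, 52, 53, 95, 162, 219, 230, 181, 139, 139, 139, 139, 139, 123, 81, 53, 54, 85, 70, 54, 54, 55, 55, 55, 55, 57, 58, 56, 81, 81, 65, 59, 102, 130, 136, 136, 137, 137, 137, 137, 108, 124, 140, 136, 131, 132, 138, 144, 147, 145, 143, 144]
t 21.97 pos [ 0.4007 -0.2149  0.278 ] yaw -3.44 tilt 1.77 F [ 0.4  0.3 -0.3] w 1.0
```

```bash
python3 -c "
from h import *
g=cv2.cvtColor(cv2.imread('pics/side9.png'),cv2.COLOR_BGR2GRAY);a=cv2.cvtColor(cv2.imread('pics/side2.png'),cv2.COLOR_BGR2GRAY)
print('spare packs change since placing', cv2.absdiff(g,a)[228:285,190:235].mean())
print(bot.sign_off())"
```

```text
spare packs change since placing 4.935282651072125
the job is handed in; nothing more can be done
None
```

I moved the front and middle packs to the spare hook, where they hang about 46 mm apart. I then unhooked the rear pack, stood it upright in the charger's bay and pressed it home. I handed the job in at about 22 s, with the gripper open and clear of everything. No verdict was reported.

**Fully home:**
- **Travel:** the force rose at a tool height of roughly 143–146 mm, and the pack then slid under light load. It stopped hard at 135.5 mm, about 36 mm deep. That matches the 10 mm slide within my reading of where contact began.
- **Force:** the wrist force at the stop was 13–19.4 N for about 1.6 s, with about 19 N in the last third of a second. Adding the pack's weight, that is about 21 N on the block. The 28 N limit was never approached in any reading, but readings come only at the end of each call.
- **Sideways load:** about 4–6 N sideways remained while pressing, so wall friction may have carried a newton or two of that.

**Last checks:**
- **Rear pack:** its outline in both fixed cameras matched the predicted upright pose to within about 2 pixels.
- **Inner pack on the spare hook:** it also matched its prediction.
- **Outer pack on the spare hook:** the networks did not report it in the final pictures. I saw it hanging right after its release. The spare-hook area had since changed by a mean of about 5 grey levels, which I put down to the arm's shadow; I could not look at it because all 12 views were used.
- **Other things on the bench:** I did not check the bystanders one by one. No contact force suggested that any were touched.
- **Hooks:** the highest force I read there was about 7 N.

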